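Load the parts carousel through its chute

TASK

Put away the loose steel weights and brass hex nuts from the bench into the covered parts carousel: open the slide gate, turn the carousel by its T-handle until the bay whose sample on the dial is one of these parts lies under the chute, lay the parts of that kind in the tipping pan and tip them in, and do the same for the other kind if there is one. When all are in their bays, leave the pan lying level, push the slide gate fully shut and press the brake lever right down, and leave the bottle, cup and swab box where they stand.

Things in the scene. Friction and masses are not known exactly. Their poses are not given: they have to be found in the camera images.
- stand: the carousel's fixed stand: grey base plate and clear acrylic cover, both 330 x 330 mm, on four corner standoffs; top of the cover at z = 113 mm. Origin on the turntable's axis at bench level; at yaw 0 its x points away from the robot, y to the left. The cover's only opening is under the chute. A foot and two posts under the pan reach out to y = -255 mm
- hood (a point): centre of the roof of the aluminium chute hood, 222 mm above the bench, at stand y = -90 mm; the hood is 128 mm wide along the stand's x; its roof reaches from stand y = -62 to -118 mm and its side cheeks to -140 mm. Parts enter it from its open -y side, over the lip of the tipping pan
- turntable (a joint): angle of the round four-bay bin under the cover (rad, counter-clockwise from above positive, endless and not wrapped, 0 when its x axis is along the stand's x). Friction about 0.12 N m; stays where left. The bin has 145 mm inner radius, floor at z = 31 mm, dividers 6 mm thick, 64 mm high along its own x and y axes; the bays centre on 45, 135, 225 and 315 degrees from its x axis
- t_handle (a point): centre of the black T-handle bar on top of the turntable's shaft, 243 mm above the bench, on the axis; axes are those of the turntable: the bar runs 76 mm along x, is 14 mm thick along y, 26 mm high. Round dial of 59 mm radius below it (up to z = 158 mm with the sample parts mounted on it) turns with it
- weights_bay (a point): centre of the floor of the bay for steel weights, 99 mm from the axis at 45 degrees from the turntable's x axis; a sample steel weight is mounted on the dial in its direction. Axes are those of the turntable; the bay reaches from here 70 mm back to the dividers in -x and -y
- nuts_bay (a point): centre of the floor of the bay for brass hex nuts, 99 mm from the axis at 135 degrees from the turntable's x axis; a sample nut is mounted on the dial in its direction. Axes: the turntable's; the dividers lie 70 mm from here in +x and -y. (The bays at 225 and 315 degrees hold spacer rings and bolts)
- chute_hole (a point): centre of the chute's outlet in the cover, 70 x 70 mm, 100 mm from the axis on the stand's -y side (so 100 mm from the axis at -90 degrees in the stand's frame); what comes down falls into the bay below it. A bay is well placed if its centre is within about 15 degrees of this
- pan (a joint): tilt of the tipping pan (rad): 0 level on its rest, up to 1.2 tipped. It is hinged along the stand's x at its lip, at stand y = -140, z = 163.5 mm, in the mouth of the hood; lifting the outer edge by its handle makes the parts slide (from about 0.7 rad) into the chute. It falls back by its own weight (0.3 kg)
- pan_floor (a point): centre of the pan's floor, 167 mm above the bench when level. Inside the pan measures 110 mm along x and 110 mm along y, with walls 22 mm above the floor on three sides, open at the lip (+y side). Axes as the stand's when level
- pan_handle (a point): middle of the pan's handle, a round bar 10 mm thick running 80 mm along the stand's x, 41 mm outside the pan's outer wall, 152 mm from the hinge and 13 mm above it when level (176 mm above the bench)
- gate (a joint): opening of the slide gate that shuts the chute's outlet (m): 0 fully shut, 0.075 fully open; it slides along the stand's -x to open. About 1.5 N of friction; it stays where it is left
- gate_knob (a point): middle of the gate's upright black knob, 20 mm diameter, 40 mm high, at 174 mm above the bench on a 12 mm stem; at stand x = -126 mm - gate opening, y = -100 mm
- brake (a joint): angle of the turntable's brake lever (rad): 0 lever lying down (brake on), about 1 to 1.4 standing up (brake off); stiff hinge, stays where it is left
- brake_ball (a point): centre of the black ball, 24 mm diameter, at the end of the brake lever, 88 mm from the hinge; the hinge runs along the stand's x at stand x = -145, y = 55, z = 155 mm; the lever points to the stand's +y when down and up when released
- weight_1: turned steel weight, plain cylinder, 33 mm diameter, 28 mm tall, 0.17 kg; stands on end on the bench at the start (absent in some starts: None). Origin: centre of its lower end face; z: along its axis
- weight_2: turned steel weight, plain cylinder, 33 mm diameter, 28 mm tall, 0.17 kg; stands on end on the bench at the start (absent in some starts: None). Origin: centre of its lower end face; z: along its axis
- nut_1: brass hex coupling nut, 27 mm across flats (31 mm over corners), 36 mm tall, 0.12 kg; stands on end on the bench at the start (absent in some starts: None). Origin: centre of its lower end face; z: along its bore; the outward normals of the flats lie at 30, 90, 150 .. degrees about z from its x axis
- nut_2: brass hex coupling nut, 27 mm across flats (31 mm over corners), 36 mm tall, 0.12 kg; stands on end on the bench at the start (absent in some starts: None). Origin: centre of its lower end face; z: along its bore; the outward normals of the flats lie at 30, 90, 150 .. degrees about z from its x axis
- red_glue_bottle: bystander: red bottle, 45 mm diameter, 128 mm tall, standing; origin at its underside
- porcelain_cup: bystander: white porcelain cup lying on its side, 57 x 54 x 56 mm; origin at its underside
- swab_box: bystander: small open carton of swabs, 45 x 46 x 80 mm; origin at its underside
Not all that is in view belongs to the job. What is shaped like the weight_2 but red is not meant. Leave any green look-alike of the nut_2 alone.

How it is judged:
By the outcome, as a careful person would: the job done as asked, in the order asked, and still so for the second after the job is handed in, with the robot touching nothing.
Of weight_1, weight_2, nut_1, nut_2 only 2 to 4 are there at a start; the rules pass over those that are not, and their reading is None.
At some moment in a run one of weight_1, weight_2, nut_1, nut_2 may be knocked a few centimetres aside while the robot is not near it.
It also fails if it takes over 210 s, if anything falls off the work surface, if the arm or the gripper's body presses on something with over 40 N, if the wrist force passes 120 N, or if a joint passes its speed limit or range.

ROBOT

A 7-joint arm with a two-finger parallel gripper is mounted at the origin on a cart in front of the work surface, level with it; the furniture and walls round the work are solid. World frame = base frame: x ahead of the robot, y to its left, z up, the work surface at z = 0. Lengths are in m, angles in rad, forces in N, time in s.
With the tool pointing down it reaches from about 0.425 to 0.875 m from the base axis. Payload 8.4 kg.
Tool frame: the origin (TCP) lies between the finger pads; the fingertips stand 25 mm ahead of it and the grasp point (between the pads) lies 6 mm ahead of it; z points along the fingers, y is the line along which they close (so a half turn about z gives the same grasp; the last joint's range is limited). The gripper opens to 85 mm and grips with 20 to 120 N. Pads are 22 mm wide; open, the fingers measure 114 mm over their backs; the gripper's body (76 mm by 85 mm) begins 54 mm behind the grasp point. The pads swing forward as they close: fully open they stand 13 mm farther back than shut.
Start: joints at [-1.237, 0.333, 0.04, 1.465, -0.013, 1.343, -0.059], TCP at [0.273, 0.59, 0.256] pointing down, gripper open.
Joint ranges: [-2.58, 2.58], [-0.38, 2.09], [-1.3, 1.39], [0.25, 2.4], [-1.5, 4.64], [0.08, 2.09], [-2.65, 2.65]. Speed limits (rad/s): [2.22, 2.22, 2.79, 2.79, 3.14, 3.14, 3.14].

INTERFACE

Orientations are given as a unit quaternion [w, x, y, z].
In Python, from workcell import robot gives the robot as it stands.
- The arm moves only by the shell command python3 -m creep 'ROWS' [FORCE]. ROWS is JSON, a list that holds one entry, the list of rows, each a list of 7 numbers: the finger opening in mm, from 0 to 85.4, then the shift along the tool's x, y, z in mm, then the turn, a rotation vector about the tool's x, y, z in degrees. A call has 1 to 8 rows; each row is the pose to reach, as a shift and turn from the pose commanded when the call began, along the tool's axes at that moment; what a row does not reach only later rows make up. A row lasts 1/8 s, in which the tool goes at most 62.5 mm and 10.7 degrees, less where a joint would pass 70% of its speed; a pose out of reach is approached as far as the arm can. A call with a gripper value outside its range is refused whole. The fingers move at their own pace and stop on an object; FORCE is the grip in N (left out, the last holds). Time passes only in rows, so rows that repeat a pose let the fingers close. It gives the time, the measured TCP pose, the force, the opening and the grip force at its end, in the units of the state.
- robot.state(): the state, without advancing time (a new reading comes with each control period).
- robot.camera(name): name is "scene" or "top" or "wrist"; returns the picture (384x512x3 uint8, red, green, blue); there is no depth.
- robot.get_calibration(name): a dict with "fx", "fy", "cx", "cy" (pixels), "D" ([k1, k2, p1, p2, k3] as OpenCV has them; the pictures are not rectified), "cam_to_world" (4x4, takes a point from camera to world coordinates). Camera axes: x right, y up, looking along -z (the intrinsics and any distortion apply to the point x, -y, -z); pixel columns grow to the right and rows downward; lengths in m; the calibration is good to about 2 mm. A picture is of the moment at which its call begins: read the wrist's pose just before it. get_calibration takes no time and is no camera call; for the wrist camera it gives the pose at the moment of the call.
- robot.hand_in(): hands the job in; it is judged then, once.
The state is a dict: "clock": time; "qpos": joint angles; "dq": joint speeds; "joint_efforts": joint torques, N m; "tool_pos": TCP position; "tcp_rot": TCP orientation; "force": force on the tool from outside, world axes, zero at the start; "torque": the same for the moment, N m; "width": finger opening in m; "grip_force": force on a finger pad.
Only numpy, scipy, OpenCV 4.12 (cv2) and the standard library are available. Lean on these libraries where they do the work, as an engineer would, in place of code of your own. Each camera call takes 0.05 s, during which the arm holds its last target. There are 200 camera calls.

## Working session

There is one attempt and no reset: what is moved stays moved. The work goes in short steps, Python scripts to look and compute and a shell command to move; the robot and the scene stay as the last step left them, time stands still between calls to the robot, and variables do not carry over. Pictures are saved under pics/ and viewed, at most 14 in all, crops included, and the job is handed in when it is done.

```bash
ls; mkdir -p pics
cat > h.py <<'E'
import numpy as np, cv2, json
from workcell import robot
from scipy.spatial.transform import Rotation as R
def snap(name,fn):
    c=robot.get_calibration(name); im=robot.camera(name)
    cv2.imwrite(f'pics/{fn}.png',cv2.cvtColor(im,cv2.COLOR_RGB2BGR))
    json.dump({k:np.asarray(v).tolist() for k,v in c.items()},open(f'pics/{fn}.json','w'))
    return im
def cal(fn):
    c=json.load(open(f'pics/{fn}.json')); T=np.array(c['cam_to_world'])
    K=np.array([[c['fx'],0,c['cx']],[0,c['fy'],c['cy']],[0,0,1]]); return K,np.array(c['D'],float),T
def ray(fn,uv):
    K,D,T=cal(fn); p=cv2.undistortPoints(np.array([[uv]],float),K,D)[0,0]
    d=T[:3,:3]@np.array([p[0],-p[1],-1]); return T[:3,3],d/np.linalg.norm(d)
def atz(fn,uv,z):
    o,d=ray(fn,uv); return o+d*(z-o[2])/d[2]
def tri(*obs):
    A=np.zeros((3,3));b=np.zeros(3);rs=[ray(f,u) for f,u in obs]
    for o,d in rs: P=np.eye(3)-np.outer(d,d);A+=P;b+=P@o
    x=np.linalg.solve(A,b); return x,[float(np.linalg.norm((np.eye(3)-np.outer(d,d))@(x-o))) for o,d in rs]
def proj(fn,X):
    K,D,T=cal(fn); X=np.atleast_2d(X); p=(X-T[:3,3])@T[:3,:3]; p=p*[1,-1,-1]
    return cv2.projectPoints(p,np.zeros(3),np.zeros(3),K,D)[0][:,0]
def crop(fn,u0,v0,u1,v1,s,out):
    im=cv2.imread(f'pics/{fn}.png')[v0:v1,u0:u1]; im=cv2.resize(im,None,fx=s,fy=s,interpolation=cv2.INTER_CUBIC)
    cv2.imwrite(f'pics/{out}.png',im)
def delta(target,Rt=None):
    "tool-axis shift mm & rotvec deg to reach world TCP target"
    s=robot.state(); q=s['tcp_rot']; Rc=R.from_quat([q[1],q[2],q[3],q[0]])
    sh=Rc.inv().apply(np.array(target)-s['tool_pos'])*1000
    rv=np.zeros(3) if Rt is None else np.degrees((Rc.inv()*Rt).as_rotvec())
    return np.round(sh,1),np.round(rv,1)
def down(yaw):
    "tool z down, tool y axis (closing line) at yaw deg in world"
    a=np.radians(yaw); y=np.array([np.cos(a),np.sin(a),0]); z=np.array([0,0,-1.]); return R.from_matrix(np.stack([np.cross(y,z),y,z],1))
E
python3 - <<'E'
from h import *
a=snap('scene','s0');b=snap('top','t0');snap('wrist','w0')
import numpy as np
cv2.imwrite('pics/both.png',cv2.cvtColor(np.vstack([np.hstack([a,b])]),cv2.COLOR_RGB2BGR)[:,:,:])
s=robot.state();print(s['clock'],s['tool_pos'],s['tcp_rot'],s['width'])
for n in('s0','t0','w0'):
    K,D,T=cal(n);print(n,K[0,0],D,T.round(3).tolist())
crop('s0',0,0,512,384,1.5,'s0b');crop('t0',0,0,512,384,1.5,'t0b')
E
```

```text
pics
0.15 [0.27253928 0.5897563  0.25562172] [-8.82519814e-05  2.14748613e-01  9.76669152e-01 -6.26499659e-04] 0.08530923846074118
s0 487.09814781737794 [-0.08198962  0.          0.          0.          0.        ] [[0.563, 0.487, -0.668, -0.526], [-0.826, 0.354, -0.438, -0.637], [0.023, 0.798, 0.602, 1.12], [0.0, 0.0, 0.0, 1.0]]
t0 388.63797442261375 [-0.13407327  0.          0.          0.          0.        ] [[-0.014, 0.994, -0.106, 0.396], [-1.0, -0.012, 0.018, 0.071], [0.016, 0.106, 0.994, 1.444], [0.0, 0.0, 0.0, 1.0]]
w0 285.7667785203142 [-0.06934836  0.          0.          0.          0.        ] [[0.42, -0.863, -0.28, 0.201], [0.908, 0.399, 0.13, 0.622], [-0.001, -0.309, 0.951, 0.373], [0.0, 0.0, 0.0, 1.0]]
```

View pics/s0b.png

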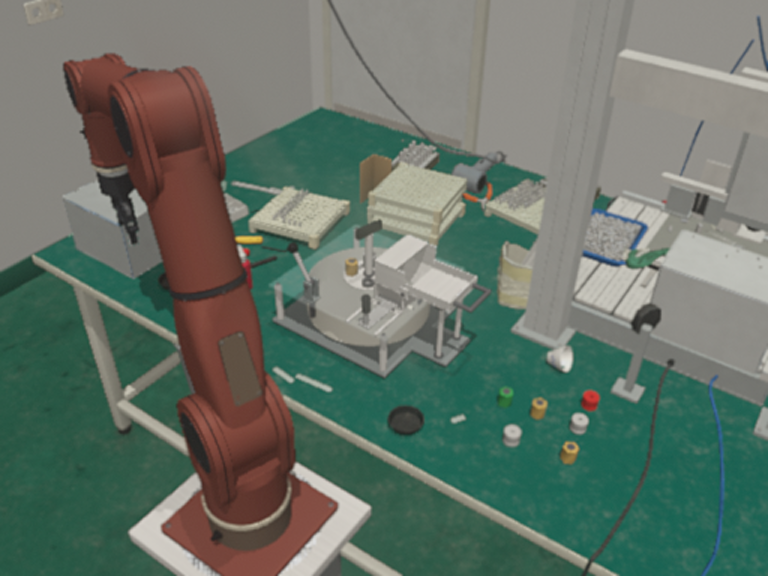

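View pics/t0b.png

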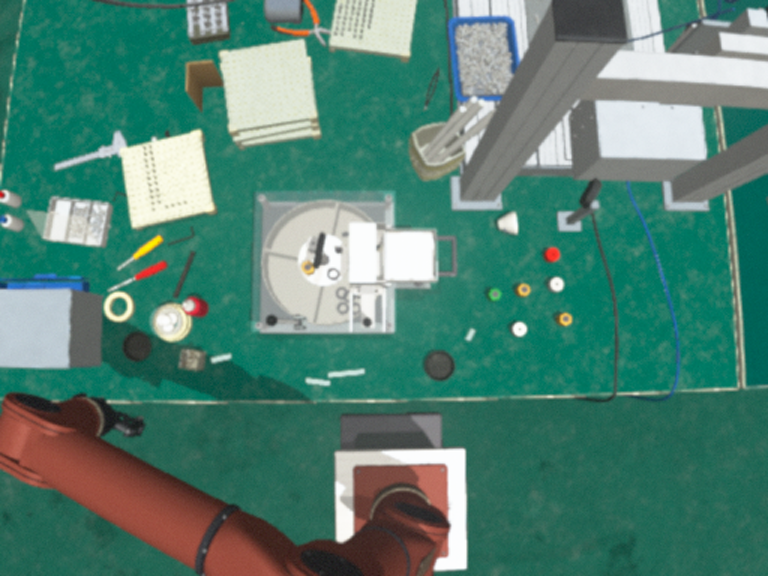

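Top view (×1.5 px): steel weights at (556,284) and (519,328), brass nuts at (523,290) and (565,320). The red look-alike is at (552,254) and the green one at (494,295); both stay where they are. I'll confirm in crops, which also cover the carousel.

Run:
```python
from h import *
crop('t0',160,115,310,230,5,'t0c')
a=cv2.imread('pics/t0.png')[150:235,315:395];b=cv2.imread('pics/s0.png')[225:315,320:410]
cv2.imwrite('pics/parts.png',np.hstack([cv2.resize(a,(400,425),interpolation=2),cv2.resize(b,(400,400),interpolation=2)[:400].__class__(0) if 0 else cv2.resize(b,(400,425),interpolation=2)]))
crop('s0',175,135,335,255,5,'s0c')
```

```text
(no output)
```

View pics/t0c.png

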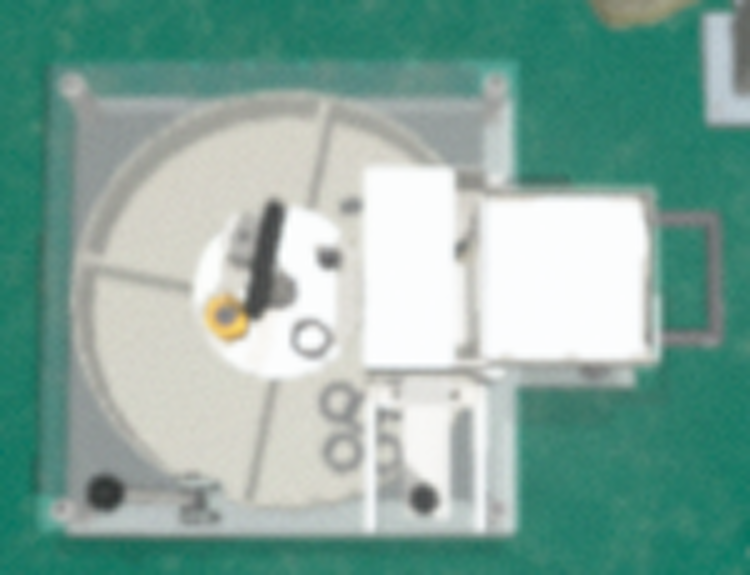

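View pics/parts.png

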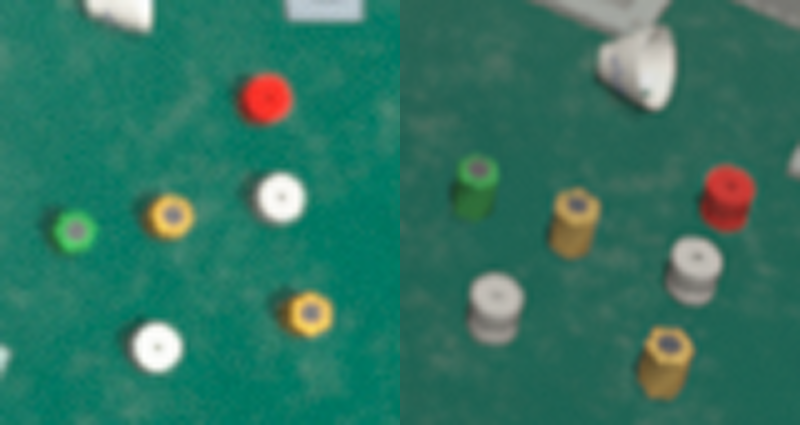

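View pics/s0c.png

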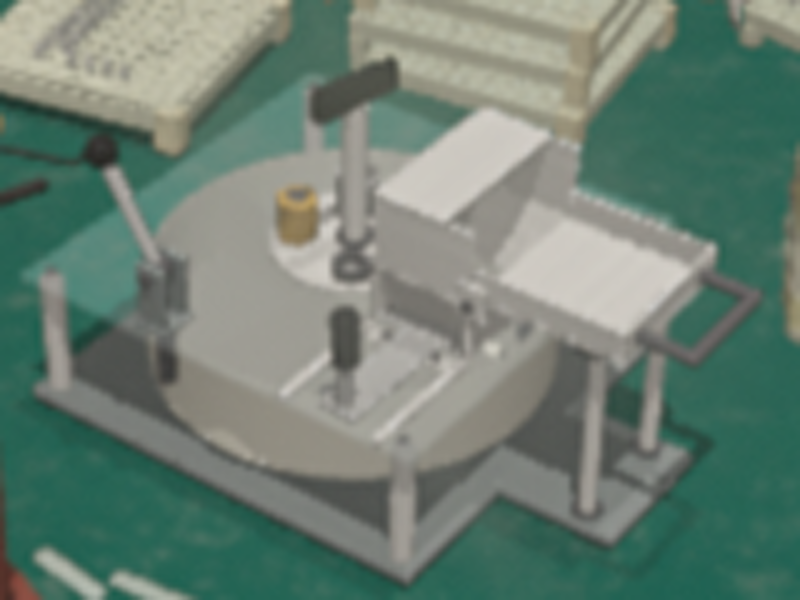

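All four parts are present. In the left crop the steel weights are at (280,198) and (156,348), and the brass nuts at (172,214) and (311,314). Red (265,98) and green (75,231) are the decoys. On the dial the nut sample is at (227,315) and the weight sample at (243,238), behind the handle. Next I'll fit the stand pose from both views and triangulate the parts.

```bash
cat > fit.py <<'E'
from h import *
from scipy.optimize import least_squares
t=lambda u,v:('t0',(160+u/5,115+v/5)); s=lambda u,v:('s0',(175+u/5,135+v/5))
def model(p):
    x,y,yaw,th,g,b=p; c,sn=np.cos(yaw),np.sin(yaw)
    W=lambda X:np.array([x+c*X[0]-sn*X[1],y+sn*X[0]+c*X[1],X[2]])
    H=lambda k:W([k*.038*np.cos(th),k*.038*np.sin(th),.243])
    ball=W([-.145,.055+.088*np.cos(b),.155+.088*np.sin(b)])
    return W,H,ball,W([-.126-g,-.1,.174])
P=[]
def res(p,full=False):
    W,H,ball,knob=model(p); r=[];n=[]
    def a(X,*obs):
        for f,u in obs:
            r.append(proj(f,X)[0]-u);n.append((f,np.round(r[-1],1).tolist()))
    a(H(0),t(264,257),s(353,90)); 
    a(H(1)+[0,0,.013],t(276,204)); a(H(-1)+[0,0,.013],t(251,313))
    a(ball,t(105,493),s(101,151)); a(knob,t(424,498),s(345,338))
    for X,T,S in (((.064,-.062),(363,167),(490,110)),((.064,-.118),(455,167),(550,135)),((-.064,-.118),(455,368),(443,217)),((-.064,-.062),(363,368),(378,190))):
        a(W([*X,.222]),t(*T),s(*S))
    a(W([.04,-.292,.176]),t(715,216),s(757,298)); a(W([-.04,-.292,.176]),t(715,340),s(693,357))
    return n if full else np.concatenate(r)
f=least_squares(res,[.5,.1,0,-.2,0,1.2],loss='soft_l1')
if __name__=='__main__':
    print(f.x.round(4)); [print(q) for q in res(f.x,True)]
    tp=lambda u,v:('t0',(315+u/5,150+v/5)); sp=lambda u,v:('s0',(320+u/4.444,225+v/4.722))
    for n,T,S in(('nutA',(173,215),(577,204)),('nutB',(311,313),(669,344)),('wA',(281,197),(696,258)),('wB',(156,347),(497,294))):
        print(n,tri(tp(*T),sp(*S)), atz(*tp(*T),.036 if n[0]=='n' else .028).round(4))
E
python3 fit.py
```

```text
[ 0.6027  0.1706 -0.0127 -0.2069  0.0202  1.0303]
('t0', [0.5, 0.7])
('s0', [0.3, -0.4])
('t0', [0.4, -1.2])
('t0', [0.1, 0.7])
('t0', [0.2, -0.0])
('s0', [-0.3, -0.2])
('t0', [0.4, 0.3])
('s0', [-0.2, -1.4])
('t0', [0.8, 0.1])
('s0', [-1.4, -1.3])
('t0', [-0.2, 0.1])
('s0', [0.4, -0.9])
('t0', [-0.1, -0.4])
('s0', [0.1, 0.3])
('t0', [0.6, -0.4])
('s0', [-1.1, -0.3])
('t0', [-0.1, 0.6])
('s0', [-0.5, -0.4])
('t0', [0.4, -0.4])
('s0', [-0.1, 0.2])
nutA (array([ 0.57813995, -0.43436755,  0.07091385]), [0.13278807322271527, 0.1327880732227151]) [ 0.5366 -0.3132  0.036 ]
nutB (array([ 0.50059658, -0.52825632,  0.06875078]), [0.12380958314193183, 0.12380958314193187]) [ 0.4624 -0.4149  0.036 ]
wA (array([ 0.58903969, -0.51870163,  0.05849334]), [0.12943102363422063, 0.1294310236342204]) [ 0.5498 -0.3985  0.028 ]
wB (array([ 0.48256155, -0.4157309 ,  0.06576841]), [0.12997976718913062, 0.1299797671891305]) [ 0.4398 -0.2988  0.028 ]
```

```bash
sed -i 's#320+u/4.444#320+(u-400)/4.444#' fit.py; python3 fit.py | tail -4
python3 - <<'E'
from fit import *
W,H,ball,knob=model(f.x)
for n,X in(('knob',knob),('ball',ball),('handle',H(0)),('hood',W([0,-.09,.222])),('pan',W([0,-.2,.167])),('panh',W([0,-.292,.176]))):print(n,X.round(4))
print('th',np.degrees(f.x[3]),'yaw',np.degrees(f.x[2]))
print(delta(knob+[0,0,.2],down(0)),delta(knob+[0,0,.2],down(180)))
s=robot.state();print(s['qpos'])
E
```

```text
nutA (array([ 0.53661387, -0.31325681,  0.03559603]), [1.4001832647000494e-05, 1.400183264684109e-05]) [ 0.5366 -0.3132  0.036 ]
nutB (array([ 0.46247671, -0.41522762,  0.03477925]), [5.010621200431588e-05, 5.0106212004422695e-05]) [ 0.4624 -0.4149  0.036 ]
wA (array([ 0.55010636, -0.39935348,  0.02518051]), [7.462115171502694e-05, 7.462115171505704e-05]) [ 0.5498 -0.3985  0.028 ]
wB (array([ 0.44030099, -0.29974551,  0.02706276]), [0.000813721602441498, 0.0008137216024416283]) [ 0.4398 -0.2988  0.028 ]
knob [0.4553 0.0725 0.174 ]
ball [0.459  0.2727 0.2305]
handle [0.6027 0.1706 0.243 ]
hood [0.6016 0.0806 0.222 ]
pan [ 0.6002 -0.0294  0.167 ]
panh [ 0.599  -0.1214  0.176 ]
th -11.853133412479153 yaw -0.7250789612508683
(array([-382.9, -393.1, -117.8]), array([-0.1,  0. , 65.2])) (array([-382.9, -393.1, -117.8]), array([-1.000e-01, -1.000e-01, -1.148e+02]))
[-1.23717717  0.33377413  0.03991803  1.46604354 -0.01340084  1.34330665
 -0.05849356]
```

```bash
cat >> h.py <<'E'
def tool(yaw,tilt=0,az=0):
    "tool down with closing line at yaw, then tip swung toward robot by tilt deg in vertical plane at azimuth az"
    a=np.radians(az); ax=np.array([-np.sin(a),np.cos(a),0]); return R.from_rotvec(ax*np.radians(tilt))*down(yaw)
def grasp(p,Rt,back=0):
    "deltas for the grasp point at p (mm back along approach)"
    return delta(np.array(p)-Rt.apply([0,0,.006+back/1000]),Rt)
def rep(s): 
    print(round(s['clock'],2),np.round(s['tool_pos'],4),np.round(s['tcp_rot'],3),np.round(s['force'],1),round(s['width'],4),round(s['grip_force'],1))
E
python3 - <<'E'
from h import *
for t in(20,-20):
  for y in(90,-90):
    Rt=tool(y,t); print(t,y,Rt.apply([0,0,1]).round(2),grasp([.4553,.0725,.180],Rt,140))
E
```

```text
20 90 [-0.34  0.   -0.94] (array([-428.2, -372. ,  -61.1]), array([  4.3,  19.7, -24.6]))
20 -90 [-0.34  0.   -0.94] (array([-428.2, -372. ,  -61.1]), array([ 27. ,  -5.8, 153.1]))
-20 90 [ 0.34  0.   -0.94] (array([-337.6, -413.9,  -61. ]), array([ -4.4, -19.7, -24.5]))
-20 -90 [ 0.34  0.   -0.94] (array([-337.6, -413.9,  -61. ]), array([-27. ,   6. , 153.1]))
```

```bash
python3 -m creep '[[[60,0,0,-62,0,0,0],[60,-200,-170,-62,2,9,-12],[60,-428,-372,-61,4.3,19.7,-24.6],[60,-428,-372,-61,4.3,19.7,-24.6],[60,-428,-372,-61,4.3,19.7,-24.6],[60,-428,-372,-61,4.3,19.7,-24.6],[60,-428,-372,-61,4.3,19.7,-24.6],[60,-428,-372,-61,4.3,19.7,-24.6]]]' 40
python3 - <<'E'
from h import *
print(grasp([.4553,.0725,.180],tool(90,20),140),robot.state()['qpos'].__repr__())
E
```

```text
clock: 1.15
tool_pos: [0.4496, 0.1961, 0.3174]
tcp_rot: [-0.174, -0.0, 0.985, 0.0]
force: [0.7, 0.3, -0.7]
width: 0.0602
grip_force: 0.0
(array([ -52.3, -123.7,  -18.9]), array([ 0. , -0. ,  0.1])) array([-0.6062811 ,  0.20911354,  0.23506467,  1.54636831, -0.17414815,
        1.7182712 ,  1.20627446])
```

```bash
python3 -m creep '[[[60,-52,-124,-19,0,0,0],[60,-52,-124,-19,0,0,0],[60,-52,-124,-19,0,0,0],[60,-52,-124,70,0,0,0],[60,-52,-124,121,0,0,0],[60,-52,-124,121,0,0,0]]]'
python3 - <<'E'
from h import *
print(grasp([.4553,.0725,.180],tool(90,20)));snap('wrist','w1');crop('w1',0,0,512,384,1.3,'w1b')
print(proj('w1',np.array([[.4553,.0725,.174],[.4553,.0725,.194]])))
E
```

```text
clock: 1.9
tool_pos: [0.4538, 0.0747, 0.1834]
tcp_rot: [-0.177, -0.001, 0.984, -0.0]
force: [0.5, 0.1, 0.6]
width: 0.0602
grip_force: 0.0
(array([-2.6, -2.3, -3.3]), array([-0.1, -0.3,  0.1]))
[[251.07486325 273.32737115]
 [250.61526602 283.7759903 ]]
```

View pics/w1b.png

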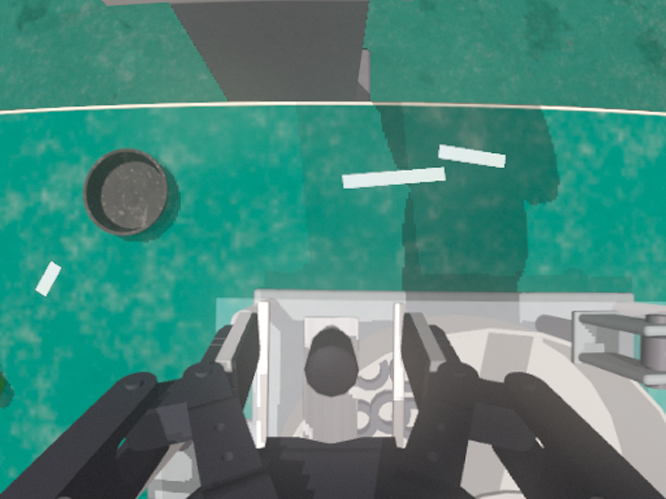

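The knob shows between the fingers at (330,360) in the wrist picture. Now grip it and pull 56 mm towards stand -x.

```bash
python3 -m creep '[[[15,-2,-2,0,0,0,0],[15,-2,-2,0,0,0,0],[15,-2,-2,0,0,0,0],[15,-2,-2,0,0,0,0],[15,20,-2,8,0,0,0],[15,40,-2,15,0,0,0],[15,51,-2,19,0,0,0],[15,51,-2,19,0,0,0]]]' 40;python3 - <<'E'
from h import *
snap('top','t1');snap('wrist','w2');crop('t1',160,115,310,230,5,'t1c')
E
```

```text
clock: 2.95
tool_pos: [0.4052, 0.0754, 0.1875]
tcp_rot: [-0.17, -0.001, 0.986, 0.003]
force: [7.1, 12.2, -2.2]
width: 0.0185
grip_force: 39.7
```

```bash
python3 -m creep '[[[15,4,2,1.5,0,0,0],[15,4,2,1.5,0,0,0],[15,4,2,1.5,0,0,0]]]' 40; python3 -m creep '[[[60,0,0,0,0,0,0],[60,0,0,0,0,0,0],[60,0,0,-60,0,0,0],[60,0,0,-120,0,0,0]]]';python3 - <<'E'
from h import *
snap('top','t1');crop('t1',160,115,310,230,5,'t1c');snap('wrist','w2')
from fit import *
for g in(.06,.065,.07,.075,.08):
    p=f.x.copy();p[4]=g;k=model(p)[3]; print(g,proj('w2',k+[0,0,.02]).round(1),((proj('t1',k+[0,0,.01])-[160,115])*5).round())
E
```

```text
clock: 3.42
tool_pos: [0.4049, 0.0756, 0.1876]
tcp_rot: [-0.166, -0.0, 0.986, 0.002]
force: [23.8, 5.6, -7.0]
width: 0.0189
grip_force: 39.9
clock: 3.92
tool_pos: [0.4389, 0.0739, 0.2999]
tcp_rot: [-0.174, -0.0, 0.985, 0.0]
force: [0.7, 0.2, -0.3]
width: 0.06
grip_force: 0.0
0.06 [[252.9 211.1]] [[426. 560.]]
0.065 [[253.  205.4]] [[426. 568.]]
0.07 [[253.1 199.6]] [[426. 576.]]
0.075 [[253.1 193.9]] [[426. 583.]]
0.08 [[253.2 188.2]] [[426. 591.]]
```

View pics/w2.png

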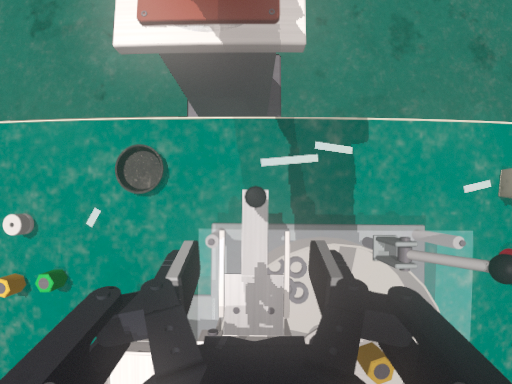

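Knob top at (256,197) in the wrist image, which gives gate opening ≈ 0.073–0.075 against the stop (24 N), so it's fully open. Next is the T-handle.

Run:
```python
from h import *
print(grasp([.6027,.1706,.247],tool(77.4),70))
```

```text
(array([-145. ,   96.4,  -71.7]), array([ -2. , -19.5,  12.5]))
```

```bash
python3 -m creep '[[[40,-20,0,-60,0,0,0],[40,-145,96.4,-71.7,-2,-19.5,12.5],[40,-145,96.4,-71.7,-2,-19.5,12.5],[40,-145,96.4,-71.7,-2,-19.5,12.5],[40,-145,96.4,-71.7,-2,-19.5,12.5],[40,-145,96.4,-71.7,-2,-19.5,12.5]]]' 40
python3 - <<'E'
from h import *
print(grasp([.6027,.1706,.247],tool(77.4)),robot.state()['qpos'][6])
snap('wrist','w3')
p=[[.6027,.1706,.256]]; a=np.radians(-12.58);d=np.array([np.cos(a),np.sin(a),0])*.038
print(proj('w3',np.array([p[0]-d,p[0],p[0]+d])))
E
```

```text
clock: 4.78
tool_pos: [0.5994, 0.1698, 0.3161]
tcp_rot: [-0.004, 0.11, 0.994, -0.002]
force: [0.4, -0.6, 0.6]
width: 0.0402
grip_force: 0.0
(array([-3.5,  1.8, 63. ]), array([-0.3, -0.5,  0. ])) 1.0655058871449716
[[257.6656548  174.1578448 ]
 [257.47805511 228.64469755]
 [257.29711346 276.67147299]]
```

View pics/w3.png

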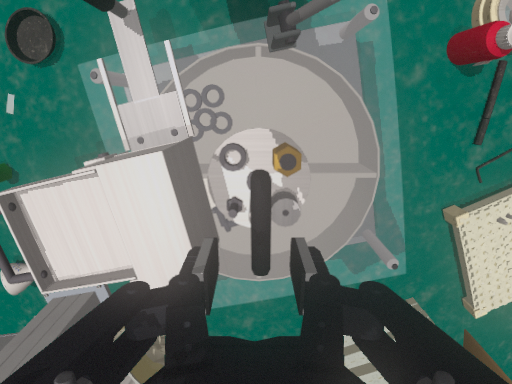

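```bash
python3 -m creep '[[[40,-3,2,35,0,0,0],[40,-3,2,63,0,0,0],[40,-3,2,63,0,0,0],[8,-3,2,63,0,0,0],[8,-3,2,63,0,0,0],[8,-3,2,63,0,0,0],[8,-3,2,63,0,0,0]]]' 60 && python3 -m creep '[[[8,0,0,0,0,0,10],[8,0,0,0,0,0,20],[8,0,0,0,0,0,30],[8,0,0,0,0,0,40],[8,0,0,0,0,0,50],[8,0,0,0,0,0,60],[8,0,0,0,0,0,70],[8,0,0,0,0,0,80]]]'
```

```text
clock: 5.7
tool_pos: [0.6035, 0.1733, 0.2552]
tcp_rot: [-0.002, 0.109, 0.994, 0.0]
force: [0.7, 5.2, 5.7]
width: 0.013
grip_force: 59.2
clock: 6.7
tool_pos: [0.6038, 0.1735, 0.2552]
tcp_rot: [-0.002, 0.724, 0.69, -0.001]
force: [2.1, 5.6, 4.6]
width: 0.0131
grip_force: 59.8
```

```bash
python3 -m creep '[[[8,0,0,0,0,0,10],[8,0,0,0,0,0,20],[8,0,0,0,0,0,30],[8,0,0,0,0,0,40],[8,0,0,0,0,0,43],[8,0,0,0,0,0,43],[8,0,0,0,0,0,43]]]' && python3 -m creep '[[[40,0,0,0,0,0,0],[40,0,0,0,0,0,0],[40,0,0,0,0,0,0],[40,0,0,-60,0,0,0],[40,0,0,-110,0,0,0],[40,0,0,-150,0,0,0],[70,0,0,-150,0,0,0]]]'
python3 - <<'E'
from h import *
# bring tool above weight B
for n,p in (('wA',(.550,-.3990)),('wB',(.440,-.2992)),('nA',(.5366,-.3132)),('nB',(.4624,-.415))):
    az=np.degrees(np.arctan2(p[1],p[0]));print(n,az,np.hypot(*p))
snap('wrist','w4')
s=robot.state();q=s['tcp_rot'];y=R.from_quat([q[1],q[2],q[3],q[0]]).apply([0,1,0]);print(np.degrees(np.arctan2(y[1],y[0])),s['qpos'])
E
```

```text
clock: 7.58
tool_pos: [0.604, 0.1735, 0.2552]
tcp_rot: [-0.001, 0.925, 0.379, -0.001]
force: [3.7, 5.5, 5.3]
width: 0.0132
grip_force: 58.9
clock: 8.45
tool_pos: [0.6048, 0.1717, 0.4064]
tcp_rot: [-0.0, 0.926, 0.378, -0.001]
force: [-0.7, -0.1, -0.1]
width: 0.0568
grip_force: 0.0
wA -35.9591789166948 0.6794858350252786
wB -34.21570213243741 0.5320908193156503
nA -30.271040564080643 0.6213161835973693
nB -41.90770171513629 0.6213201751110292
-45.57494338357328 [-0.82067313  0.29172035  0.63434321  1.283558   -0.17130106  1.62597606
 -1.01073052]
```

Run:
```python
from h import *
print(delta([.440,-.2992,.25],down(-90.7)))
```

```text
(array([-446.2,  221.9,  155.8]), array([-0. ,  0.3, 45.1]))
```

```bash
python3 -m creep '[[[60,-50,25,0,0,0,0],[60,-100,50,0,0,0,10],[60,-150,75,0,0,0,20],[60,-200,100,0,0,0,30],[60,-250,125,20,0,0,40],[60,-300,150,70,0,0,45],[60,-350,175,120,0,0,45],[60,-400,200,156,0,0,45]]]' 40;  python3 -m creep '[[[60,16,49,0,0,0,0],[60,16,49,0,0,0,0],[60,16,49,0,0,0,0]]]'
python3 - <<'E'
from h import *
rep(robot.state()); print(delta([.440,-.2992,.25],down(-90.7)))
snap('wrist','w5');snap('top','t5')
for n,p in (('wA',(.550,-.3990,.028)),('wB',(.440,-.2992,.028)),('nA',(.5366,-.3132,.036)),('nB',(.4624,-.415,.036))): print(n,proj('w5',p).round(),proj('t5',p).round())
E
```

```text
clock: 9.5
tool_pos: [0.4632, -0.2293, 0.263]
tcp_rot: [0.0, 1.0, -0.004, -0.005]
force: [1.2, -0.6, -1.3]
width: 0.06
grip_force: 0.0
clock: 9.88
tool_pos: [0.4799, -0.2774, 0.2646]
tcp_rot: [0.001, 1.0, -0.005, -0.005]
force: [-0.8, 0.5, -0.4]
width: 0.0601
grip_force: 0.0
9.88 [ 0.4799 -0.2774  0.2646] [ 0.001  1.    -0.005 -0.005] [-0.8  0.5 -0.4] 0.0601 0.0
(array([-39.5,  22.1,  15. ]), array([0.1, 0.6, 0.1]))
wA [[353. 109.]] [[371. 189.]]
wB [[270. 197.]] [[346. 219.]]
nA [[283. 121.]] [[350. 193.]]
nB [[362. 181.]] [[377. 213.]]
```

View pics/w5.png

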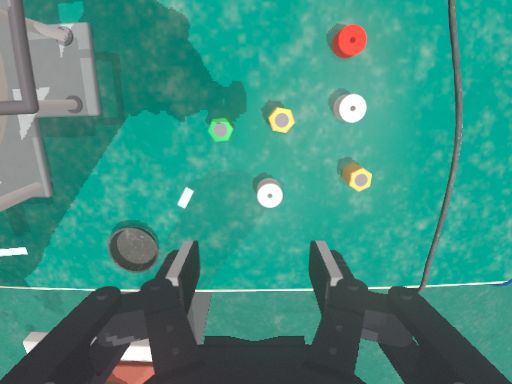

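Wrist view agrees with my estimates: wB at (269,195), wA (352,107), nA (282,120), nB (361,180). The red one is at (351,41) and the green at (220,129). I'll pick wB first.

```bash
python3 -m creep '[[[60,-39.5,22,0,0,0.6,0],[60,-39.5,22,60,0,0.6,0],[60,-39.5,22,120,0,0.6,0],[60,-39.5,22,180,0,0.6,0],[60,-39.5,22,225,0,0.6,0],[60,-39.5,22,238,0,0.6,0],[60,-39.5,22,238,0,0.6,0],[60,-39.5,22,238,0,0.6,0]]]' 40; python3 -m creep '[[[25,0,0,0,0,0,0],[25,0,0,0,0,0,0],[25,0,0,0,0,0,0],[25,0,0,0,0,0,0],[25,0,0,-50,0,0,0],[25,0,0,-110,0,0,0],[25,0,0,-170,0,0,0],[25,0,0,-230,0,0,0]]]' 40;python3 - <<'E'
from h import *
from fit import *
f.x[:2]+=[.001,.002]
W=model(f.x)[0]; print('pan',W([-.026,-.200,.167+.020]),delta(W([-.026,-.200,.167+.028]),down(-90.7)))
E
```

```text
clock: 10.98
tool_pos: [0.4402, -0.3004, 0.0298]
tcp_rot: [0.001, 1.0, -0.004, 0.003]
force: [1.0, 0.9, 0.7]
width: 0.06
grip_force: 0.0
clock: 11.98
tool_pos: [0.4377, -0.2995, 0.2598]
tcp_rot: [0.001, 1.0, -0.005, 0.001]
force: [1.2, 0.9, -1.6]
width: 0.0312
grip_force: 41.2
pan [ 0.57520502 -0.02705777  0.187     ] (array([ 134.5, -273.9,   64.8]), array([ 0.1, -0.2,  0.1]))
```

```bash
python3 -m creep '[[[25,27,-55,0,0,0,0],[25,54,-110,0,0,0,0],[25,81,-165,0,0,0,0],[25,108,-220,0,0,0,0],[25,134,-274,0,0,0,0],[25,134,-274,0,0,0,0],[25,134,-274,0,0,0,0],[25,134,-274,30,0,0,0]]]' 40
python3 - <<'E'
from h import *
print(delta([.5752,-.0271,.196],down(-90.7)))
E
```

```text
clock: 12.98
tool_pos: [0.5757, -0.0288, 0.2294]
tcp_rot: [0.001, 1.0, -0.006, 0.003]
force: [0.1, -0.8, -2.5]
width: 0.0313
grip_force: 41.2
(array([-0.8, -1.7, 33.4]), array([ 0.1, -0.4,  0. ]))
```

Lower it gently, release at a modest opening and rise. Then move back above weight A.

```bash
python3 -m creep '[[[25,-1,-2,20,0,0,0],[25,-1,-2,30,0,0,0],[25,-1,-2,33,0,0,0],[25,-1,-2,33,0,0,0],[25,-1,-2,33,0,0,0]]]' 40; python3 -m creep '[[[45,0,0,0,0,0,0],[45,0,0,0,0,0,0],[45,0,0,0,0,0,0],[45,0,0,-40,0,0,0],[45,0,0,-80,0,0,0]]]'
python3 - <<'E'
from h import *
snap('wrist','w6');snap('scene','s6');snap('top','t6')
print(delta([.550,-.3988,.2],down(-90.7)))
E
```

```text
clock: 13.6
tool_pos: [0.5743, -0.026, 0.1957]
tcp_rot: [0.001, 1.0, -0.005, 0.002]
force: [-3.9, -1.6, 7.2]
width: 0.0316
grip_force: 42.0
clock: 14.22
tool_pos: [0.5735, -0.0248, 0.2754]
tcp_rot: [0.001, 1.0, -0.005, 0.001]
force: [-0.1, -0.1, 0.2]
width: 0.045
grip_force: 0.0
(array([-21.8, 374. ,  76.8]), array([ 0.1, -0.4,  0.2]))
```

View pics/w6.png

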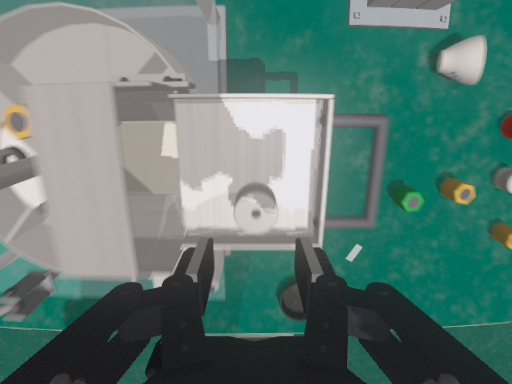

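Weight B stands in the pan at (257,210). Next is weight A, with a check that the parts haven't moved.

```bash
python3 -m creep '[[[60,-3,60,0,0,0,0],[60,-7,120,0,0,0,0],[60,-10,180,0,0,0,0],[60,-14,240,0,0,0,0],[60,-17,300,30,0,0,0],[60,-20,360,60,0,0,0],[60,-22,374,77,0,0,0],[60,-22,374,77,0,0,0]]]' 40
cat >> h.py <<'E'
def segs(fn):
    im=cv2.imread(f'pics/{fn}.png'); hsv=cv2.cvtColor(im,cv2.COLOR_BGR2HSV).astype(int); h,s,v=hsv[...,0],hsv[...,1],hsv[...,2]
    out={}
    for n,m in(('brass',(h>12)&(h<30)&(s>100)&(v>90)),('white',(s<50)&(v>130))):
        k,l,st,c=cv2.connectedComponentsWithStats(m.astype(np.uint8)); out[n]=[(c[i].round(1).tolist(),int(st[i,4])) for i in range(1,k) if 12<st[i,4]<1500 and 0<c[i][0]<512]
    return out
E
python3 - <<'E'
from h import *
snap('wrist','w7')
for n,p in (('wA',(.550,-.3988,.028)),('nA',(.5366,-.3132,.036)),('nB',(.4624,-.415,.036))): print(n,proj('w7',p).round(1),proj('t6',p).round(1))
print(delta([.550,-.3988,.027],down(-90.7)));print(segs('w7'))
print([x for x in segs('t6')['brass'] if x[0][0]>330],[x for x in segs('t6')['white'] if 330<x[0][0]<390 and 170<x[0][1]<230])
E
```

```text
clock: 15.38
tool_pos: [0.546, -0.4002, 0.1952]
tcp_rot: [0.0, 1.0, -0.007, -0.001]
force: [0.6, 0.7, -0.1]
width: 0.06
grip_force: 0.0
wA [[251.7 179.5]] [[371.3 189.4]]
nA [[168.3 195.4]] [[349.6 193. ]]
nB [[267.7 258.2]] [[377.2 212.6]]
(array([  2.6,  -0.3, 169.7]), array([ 0.1, -0. ,  0. ]))
{'brass': [([171.3, 187.8], 598), ([265.7, 247.7], 552)], 'white': [([371.3, 37.7], 23), ([373.3, 54.5], 14), ([374.6, 63.8], 19), ([238.5, 80.9], 44), ([378.0, 97.7], 22), ([250.3, 175.6], 959), ([387.9, 187.6], 33), ([166.2, 193.9], 176), ([388.0, 201.0], 25), ([99.2, 204.3], 166), ([387.5, 214.5], 34), ([384.3, 242.9], 163), ([178.4, 262.5], 438), ([329.5, 262.5], 441), ([266.2, 256.9], 144), ([84.7, 265.8], 185), ([30.6, 301.4], 20), ([492.5, 346.4], 62), ([14.0, 351.4], 43), ([368.9, 356.1], 70), ([137.0, 357.9], 75)]}
[([348.0, 193.1], 51), ([375.8, 212.5], 53)] [([370.6, 189.2], 79)]
```

Nothing has moved. Pick weight A.

```bash
python3 -m creep '[[[60,3,0,60,0,0,0],[60,3,0,120,0,0,0],[60,3,0,160,0,0,0],[60,3,0,169.5,0,0,0],[60,3,0,169.5,0,0,0],[25,3,0,169.5,0,0,0],[25,3,0,169.5,0,0,0],[25,3,0,169.5,0,0,0]]]' 40; python3 -m creep '[[[25,0,0,0,0,0,0],[25,0,0,-50,0,0,0],[25,0,0,-110,0,0,0],[25,0,0,-170,0,0,0],[25,0,0,-235,0,0,0],[25,10,-50,-235,0,0,0],[25,20,-110,-235,0,0,0],[25,30,-170,-235,0,0,0]]]' 40;python3 - <<'E'
from h import *
from fit import *
f.x[:2]+=[.001,.002]
W=model(f.x)[0]; print('pan',W([.026,-.200,.196]),delta(W([.026,-.200,.196]),down(-90.7)))
E
```

```text
clock: 16.42
tool_pos: [0.553, -0.3996, 0.0312]
tcp_rot: [0.001, 1.0, -0.005, 0.003]
force: [-1.8, 2.4, 7.1]
width: 0.0315
grip_force: 39.2
clock: 17.42
tool_pos: [0.5829, -0.2275, 0.2646]
tcp_rot: [0.001, 1.0, -0.005, 0.002]
force: [0.8, 0.1, -1.0]
width: 0.0312
grip_force: 40.7
pan [ 0.62720086 -0.02771582  0.196     ] (array([  41.9, -200.3,   68.4]), array([ 0.1, -0.2,  0.1]))
```

```bash
python3 -m creep '[[[25,14,-60,0,0,0,0],[25,28,-120,0,0,0,0],[25,42,-180,0,0,0,0],[25,42,-200,0,0,0,0],[25,42,-200,0,0,0,0],[25,42,-200,40,0,0,0],[25,42,-200,55,0,0,0],[25,42,-200,58,0,0,0]]]' 40; python3 -m creep '[[[25,0,0,7,0,0,0],[25,0,0,7,0,0,0],[25,0,0,7,0,0,0],[45,0,0,7,0,0,0],[45,0,0,7,0,0,0],[45,0,0,7,0,0,0],[45,0,0,-50,0,0,0],[45,0,0,-80,0,0,0]]]';  python3 - <<'E'
from h import *
from fit import *
f.x[:2]+=[.001,.002]
W=model(f.x)[0];snap('wrist','w8'); 
for n,X in (('w',[.026,-.2,.195]),('w',[-.026,-.2,.195]),('corner',[.055,-.255,.189]),('corner',[-.055,-.255,.189]),('hl',[-.04,-.292,.181]),('hr',[.04,-.292,.181])): print(n,proj('w8',W(X)).round())
ph=W([0,-.292,.176]);print(ph)
print(segs('w8')); print(robot.state()['tool_pos'])
E
```

```text
clock: 18.42
tool_pos: [0.6264, -0.031, 0.2051]
tcp_rot: [0.001, 1.0, -0.006, 0.001]
force: [0.9, -1.2, -0.7]
width: 0.0312
grip_force: 40.7
clock: 19.42
tool_pos: [0.6272, -0.0297, 0.2879]
tcp_rot: [0.001, 1.0, -0.005, 0.002]
force: [0.3, 0.7, 0.5]
width: 0.0451
grip_force: 0.0
w [[250. 210.]]
w [[250. 267.]]
corner [[321. 172.]]
corner [[311. 291.]]
hl [[351. 272.]]
hr [[362. 188.]]
[ 0.60003871 -0.11937943  0.176     ]
{'brass': [([41.7, 172.6], 406), ([440.3, 222.0], 450), ([489.2, 262.5], 400)], 'white': [([312.9, 3.2], 24), ([295.7, 6.0], 22), ([180.7, 40.9], 16), ([162.1, 46.1], 41), ([446.9, 104.8], 1401), ([223.4, 148.9], 43), ([246.3, 152.1], 22), ([30.6, 208.3], 109), ([346.3, 276.7], 55), ([193.6, 276.5], 38), ([314.3, 276.4], 35), ([202.9, 320.9], 28), ([18.2, 342.3], 265), ([488.0, 340.6], 19)]}
[ 0.62834431 -0.02995405  0.29122059]
```

View pics/w8.png

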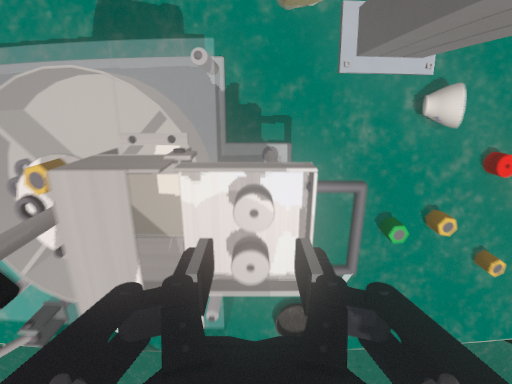

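Both weights stand upright in the pan at (254,212) and (250,268), and the handle bar is at u≈358. Grip the handle.

```bash
python3 - <<'E'
from h import *
print(delta([.600,-.1178,.195],down(-90.7)))
E
python3 -m creep '[[[30,-28,50,-3,0,0,0],[30,-28,88,0,0,0,0],[30,-28,88,0,0,0,0],[30,-28,88,40,0,0,0],[30,-28,88,80,0,0,0],[30,-28,88,92,0,0,0],[30,-28,88,95,0,0,0],[30,-28,88,95,0,0,0]]]' 40
python3 -m creep '[[[4,0,0,1,0,0,0],[4,0,0,1,0,0,0],[4,0,0,1,0,0,0],[4,0,0,1,0,0,0]]]' 40
python3 - <<'E'
from h import *
snap('wrist','w9')
E
```

```text
(array([-28.3,  88. ,  96.1]), array([ 0.1, -0.5,  0.1]))
clock: 20.48
tool_pos: [0.5988, -0.1172, 0.1916]
tcp_rot: [0.001, 1.0, -0.005, 0.002]
force: [0.6, -0.1, 0.3]
width: 0.03
grip_force: 0.0
clock: 20.98
tool_pos: [0.5988, -0.1186, 0.1907]
tcp_rot: [0.002, 1.0, -0.005, 0.003]
force: [0.4, -5.3, 6.4]
width: 0.0083
grip_force: 39.3
```

```bash
python3 -m creep '[[[4,0,-1,-13,0,0,0],[4,0,-5,-26,0,0,0],[4,0,-9,-39,0,0,0],[4,0,-14,-51,0,0,0],[4,0,-20,-63,0,0,0],[4,0,-27,-74,0,0,0],[4,0,-35,-85,0,0,0],[4,0,-44,-95,0,0,0]]]' 40;python3 -m creep '[[[4,0,-10,-9,0,0,0],[4,0,-20,-17,0,0,0],[4,0,-32,-24,0,0,0],[4,0,-43,-30,0,0,0],[4,0,-53,-34.5,0,0,0],[4,0,-53,-34.5,0,0,0],[4,0,-53,-34.5,0,0,0],[4,0,-53,-34.5,0,0,0]]]' 40
python3 - <<'E'
from h import *
a=snap('scene','s9');snap('wrist','w9');b=snap('top','t9')
x=cv2.imread('pics/s9.png')[130:260,170:340];y=cv2.imread('pics/t9.png')[115:230,170:320]
cv2.imwrite('pics/v9.png',np.hstack([cv2.resize(x,(440,400),interpolation=2),cv2.resize(cv2.imread('pics/w9.png')[:,:],(360,400))]))
E
```

```text
clock: 22.02
tool_pos: [0.5992, -0.0765, 0.2863]
tcp_rot: [0.003, 1.0, -0.006, 0.003]
force: [3.7, -12.0, 6.8]
width: 0.0084
grip_force: 39.3
clock: 23.02
tool_pos: [0.6, -0.0224, 0.3219]
tcp_rot: [0.002, 1.0, -0.006, 0.004]
force: [-0.2, -7.3, 17.6]
width: 0.0082
grip_force: 42.0
```

View pics/v9.png

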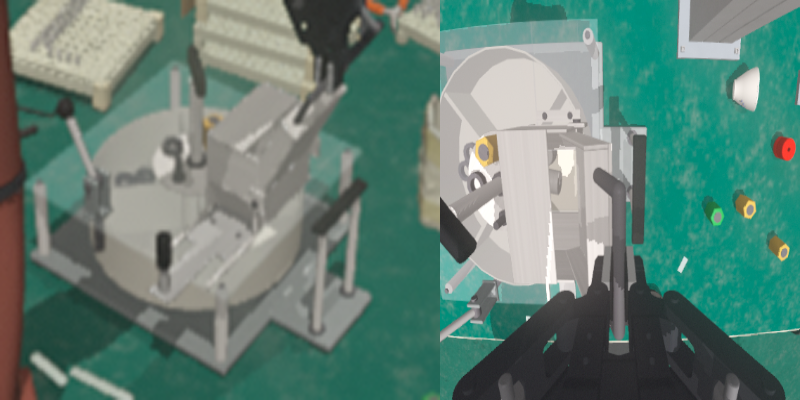

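```bash
python3 -m creep '[[[4,0,10,4.5,0,0,0],[4,0,21,10.5,0,0,0],[4,0,33,17.5,0,0,0],[4,0,43,25.5,0,0,0],[4,0,53,34.5,0,0,0],[4,0,62,44.5,0,0,0],[4,0,70,55.5,0,0,0],[4,0,77,66.5,0,0,0]]]' 40;python3 -m creep '[[[4,0,6,12,0,0,0],[4,0,11,24,0,0,0],[4,0,15,37,0,0,0],[4,0,19,50,0,0,0],[4,0,20,62,0,0,0],[4,0,20,62,0,0,0],[4,0,20,62,0,0,0]]]' 40;python3 -m creep '[[[30,0,0,0,0,0,0],[30,0,0,0,0,0,0],[30,0,0,0,0,0,0],[30,0,0,-40,0,0,0],[30,0,0,-100,0,0,0],[30,0,0,-140,0,0,0],[30,0,0,-140,0,0,0]]]' 40
python3 - <<'E'
from h import *
snap('wrist','w10');snap('top','t10')
x=cv2.imread('pics/t10.png')[115:230,160:310]
cv2.imwrite('pics/v10.png',np.hstack([cv2.resize(x,None,fx=2.8,fy=2.8,interpolation=2)[:322],cv2.resize(cv2.imread('pics/w10.png'),(380,322))]))
from fit import *
f.x[:2]+=[.001,.002];W=model(f.x)[0]
for n,p in (('nA',(.5366,-.3132,.036)),('nB',(.4624,-.415,.036)),('handle',W([0,0,.25]))): print(n,proj('w10',p).round(1),proj('t10',p).round(1))
print(segs('w10')['brass'],[x for x in segs('t10')['brass'] if x[0][0]>330])
E
```

```text
clock: 24.18
tool_pos: [0.5991, -0.0987, 0.2534]
tcp_rot: [0.002, 1.0, -0.005, 0.003]
force: [3.6, -4.8, 3.0]
width: 0.008
grip_force: 43.3
clock: 25.05
tool_pos: [0.5988, -0.1183, 0.1906]
tcp_rot: [0.002, 1.0, -0.005, 0.002]
force: [4.5, -6.8, -0.6]
width: 0.0081
grip_force: 45.0
clock: 25.92
tool_pos: [0.5988, -0.1173, 0.3335]
tcp_rot: [0.001, 1.0, -0.005, 0.004]
force: [0.2, -0.0, -0.3]
width: 0.0299
grip_force: 0.0
nA [[379.4 200. ]] [[349.6 193. ]]
nB [[432.9 241.7]] [[377.2 212.6]]
handle [[-83.6 209.7]] [[212.4 166.4]]
[([373.3, 195.3], 318), ([425.6, 235.7], 310)] [([348.0, 193.2], 52), ([375.8, 212.5], 53)]
```

View pics/v10.png

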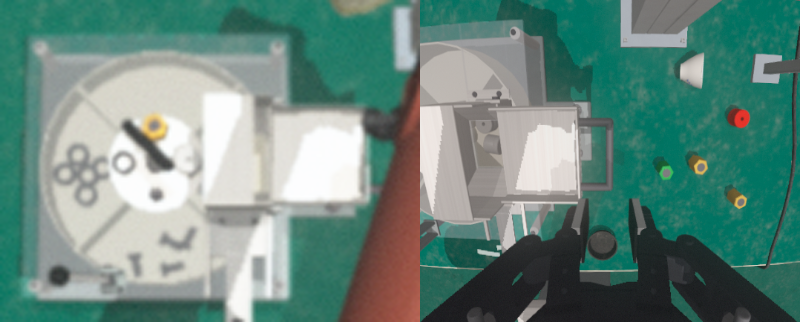

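Run:
```python
from h import *
from fit import *
f.x[:2]+=[.001,.002];x,y,yaw=f.x[:3]
for uv in((91,147),(95,172)):
  for z in(.05,.11,.15):
    p=atz('w10',uv,z);c,s=np.cos(yaw),np.sin(yaw);d=p[:2]-[x,y];print(uv,z,(c*d[0]+s*d[1]).round(3),(-s*d[0]+c*d[1]).round(3))
# handle regrasp
print(grasp([.604,.1735,.247],down(134.4),70), grasp([.604,.1735,.247],down(-45.6),70))
```

```text
(91, 147) 0.05 0.023 -0.058
(91, 147) 0.11 0.031 -0.092
(91, 147) 0.15 0.036 -0.115
(95, 172) 0.05 -0.014 -0.058
(95, 172) 0.11 -0.0 -0.093
(95, 172) 0.15 0.009 -0.116
(array([   3.7, -290.1,    6.6]), array([-1.000e-01, -2.000e-01,  1.351e+02])) (array([   3.7, -290.1,    6.6]), array([  0.1,  -0.1, -44.9]))
```

```bash
python3 -m creep '[[[40,0,-20,-40,0,0,-10],[40,0,-60,-70,0,0,-20],[40,0,-110,-70,0,0,-30],[40,0,-160,-70,0,0,-40],[40,0,-210,-70,0,0,-50],[40,0,-250,-70,0,0,-60],[40,4,-290,-60,0,0,-70],[40,4,-290,-60,0,0,-80]]]' 60; python3 -m creep '[[[40,0,0,0,0,0,-10],[40,0,0,0,0,0,-20],[40,0,0,0,0,0,-30],[40,0,0,0,0,0,-40],[40,0,0,0,0,0,-50],[40,0,0,0,0,0,-60],[40,0,0,0,0,0,-70],[40,0,0,0,0,0,-80]]]'; python3 -m creep '[[[40,0,0,0,0,0,-10],[40,0,0,0,0,0,-20],[40,0,0,0,0,0,-30],[40,0,0,0,0,0,-40],[40,0,0,0,0,0,-50],[40,0,0,0,0,0,-60],[40,0,0,0,0,0,-65],[40,0,0,0,0,0,-65]]]'
python3 - <<'E'
from h import *
print(grasp([.604,.1735,.247],down(134.4)),robot.state()['qpos'][6])
E
```

```text
clock: 27.02
tool_pos: [0.6031, 0.1782, 0.3861]
tcp_rot: [0.0, 0.765, 0.644, -0.002]
force: [0.6, -0.5, -0.3]
width: 0.0397
grip_force: 0.0
clock: 28.02
tool_pos: [0.6038, 0.1734, 0.3877]
tcp_rot: [0.0, 0.175, 0.985, -0.002]
force: [-0.2, -0.3, 0.7]
width: 0.0395
grip_force: 0.0
clock: 29.02
tool_pos: [0.6039, 0.1733, 0.3881]
tcp_rot: [-0.001, -0.378, 0.926, -0.001]
force: [-0.0, 0.4, -0.5]
width: 0.04
grip_force: 0.0
(array([ -0.4,   0.3, 135.1]), array([-0.1, -0.1,  0. ])) 2.0608094546604843
```

```bash
python3 -m creep '[[[40,0,0,60,0,0,0],[40,0,0,110,0,0,0],[40,0,0,133,0,0,0],[40,0,0,133,0,0,0],[8,0,0,133,0,0,0],[8,0,0,133,0,0,0],[8,0,0,133,0,0,0],[8,0,0,133,0,0,0]]]' 60; python3 -m creep '[[[8,0,0,0,0,0,6],[8,0,0,0,0,0,16],[8,0,0,0,0,0,26],[8,0,0,0,0,0,36]]]'
python3 - <<'E'
from h import *
rep(robot.state());print(robot.state()['torque'])
E
python3 -m creep '[[[8,0,0,0,0,0,10],[8,0,0,0,0,0,20],[8,0,0,0,0,0,30],[8,0,0,0,0,0,40],[8,0,0,0,0,0,50],[8,0,0,0,0,0,54],[8,0,0,0,0,0,54],[8,0,0,0,0,0,54]]]'
python3 - <<'E'
from h import *
print(robot.state()['torque'])
E
```

```text
clock: 30.02
tool_pos: [0.6045, 0.174, 0.2584]
tcp_rot: [0.001, -0.379, 0.926, -0.001]
force: [-4.5, 0.7, 4.2]
width: 0.013
grip_force: 60.9
clock: 30.52
tool_pos: [0.6048, 0.1734, 0.2585]
tcp_rot: [0.002, -0.071, 0.997, -0.001]
force: [-3.4, 0.5, 3.2]
width: 0.0126
grip_force: 60.9
30.52 [0.6048 0.1734 0.2585] [ 0.002 -0.071  0.997 -0.001] [-3.4  0.5  3.2] 0.0126 60.9
[-0.08359816  0.86619771  0.22586127]
clock: 31.52
tool_pos: [0.6044, 0.1726, 0.2585]
tcp_rot: [0.001, 0.387, 0.922, -0.0]
force: [-6.0, -1.9, 5.2]
width: 0.0125
grip_force: 61.1
[-0.52127575  1.54014214 -0.17129874]
```

```bash
python3 -m creep '[[[40,0,0,0,0,0,0],[40,0,0,0,0,0,0],[40,0,0,0,0,0,0],[40,0,0,-60,0,0,0],[40,0,0,-120,0,0,0],[60,0,0,-150,0,0,10],[60,0,0,-150,0,0,20],[60,0,0,-150,0,0,30]]]' 40;python3 -m creep '[[[60,0,0,0,0,0,10],[60,0,0,0,0,0,20],[60,0,0,0,0,0,30],[60,0,0,0,0,0,40],[60,0,0,0,0,0,50],[60,0,0,0,0,0,60],[60,0,0,0,0,0,70],[60,0,0,0,0,0,80]]]';python3 - <<'E'
from h import *
print(delta([.5366,-.3132,.2],down(-90.7)))
snap('top','t11');print([x for x in segs('t11')['brass']])
p=np.array([.604,.1735,.256]);K=cv2.imread('pics/t11.png')[115:230,160:310];cv2.imwrite('pics/v11.png',cv2.resize(K,None,fx=5,fy=5,interpolation=2))
E
```

```text
clock: 32.52
tool_pos: [0.6046, 0.1732, 0.4074]
tcp_rot: [0.002, 0.615, 0.789, 0.0]
force: [-0.6, 0.3, -0.5]
width: 0.0604
grip_force: 0.0
clock: 33.52
tool_pos: [0.6044, 0.1733, 0.4069]
tcp_rot: [0.001, 0.978, 0.209, 0.001]
force: [0.0, -0.1, 0.0]
width: 0.0598
grip_force: 0.0
(array([-261.1,  415.6,  207.7]), array([ 0.2, -0.1, 24.8]))
[([133.0, 50.6], 306), ([98.5, 164.2], 125), ([225.8, 172.4], 38), ([347.9, 193.1], 50), ([375.8, 212.5], 53)]
```

The nut sample is now at (225.8,172.4), directly on the -y side of the axis (216,173), so the nuts bay is under the chute. Going to nut A.

```bash
python3 -m creep '[[[60,-31,50,0,0,0,10],[60,-62,100,0,0,0,20],[60,-93,150,0,0,0,25],[60,-124,200,0,0,0,25],[60,-155,245,20,0,0,25],[60,-185,295,60,0,0,25],[60,-215,342,110,0,0,25],[60,-245,390,160,0,0,25]]]' 40;python3 - <<'E'
from h import *
print(delta([.5366,-.3132,.2],down(-90.7)))
E
python3 -m creep '[[[60,0,32,30,0,0,0],[60,0,32,48,0,0,0],[60,0,32,48,0,0,0]]]' 40;python3 - <<'E'
from h import *
snap('wrist','w12');print(delta([.5366,-.3132,.029],down(-90.7)));print(proj('w12',(.5366,-.3132,.036)),proj('w12',(.4624,-.415,.036)),segs('w12')['brass'])
E
```

```text
clock: 34.58
tool_pos: [0.5464, -0.2598, 0.2689]
tcp_rot: [0.001, 1.0, -0.003, 0.002]
force: [1.3, 0.1, 1.1]
width: 0.0603
grip_force: 0.0
(array([-9.8, 53.3, 68.9]), array([ 0.1, -0.2,  0.4]))
clock: 34.95
tool_pos: [0.5462, -0.2895, 0.2208]
tcp_rot: [0.001, 1.0, -0.004, 0.0]
force: [-0.6, 0.5, -0.7]
width: 0.0601
grip_force: 0.0
(array([-10.6,  23.6, 193. ]), array([ 0.1, -0.1,  0.3]))
[[274.58969057 187.66970469]] [[358.60819607 246.60919286]] [([271.4, 181.9], 400), ([352.3, 237.7], 545)]
```

```bash
python3 -m creep '[[[60,-10,23,50,0,0,0],[60,-10,23,110,0,0,0],[60,-10,23,165,0,0,0],[60,-10,23,191,0,0,0],[60,-10,23,191,0,0,0],[20,-10,23,191,0,0,0],[20,-10,23,191,0,0,0],[20,-10,23,191,0,0,0]]]' 40; python3 -m creep '[[[20,0,0,0,0,0,0],[20,0,0,0,0,0,0],[20,0,0,-60,0,0,0],[20,0,0,-120,0,0,0],[20,0,0,-180,0,0,0],[20,0,0,-230,0,0,0],[20,10,-50,-235,0,0,0],[20,20,-100,-235,0,0,0]]]' 40;python3 - <<'E'
from h import *
print(delta([.574,-.0271,.199],down(-90.7)))
E
```

```text
clock: 36.0
tool_pos: [0.5382, -0.3141, 0.0332]
tcp_rot: [0.001, 1.0, -0.004, 0.003]
force: [-0.8, 2.3, 7.1]
width: 0.0291
grip_force: 39.1
clock: 37.0
tool_pos: [0.5572, -0.2135, 0.2679]
tcp_rot: [0.001, 1.0, -0.006, 0.003]
force: [1.7, 0.7, -1.8]
width: 0.0291
grip_force: 40.1
(array([  14.2, -186.7,   68.7]), array([ 0.1, -0.4,  0. ]))
```

```bash
python3 -m creep '[[[20,5,-60,0,0,0,0],[20,10,-120,0,0,0,0],[20,14,-170,0,0,0,0],[20,14,-187,0,0,0,0],[20,14,-187,10,0,0,0],[20,14,-187,40,0,0,0],[20,14,-187,55,0,0,0],[20,14,-187,60,0,0,0]]]' 40; python3 -m creep '[[[20,0,0,6,0,0,0],[20,0,0,8,0,0,0],[20,0,0,8,0,0,0],[42,0,0,8,0,0,0],[42,0,0,8,0,0,0],[42,0,0,8,0,0,0],[42,0,0,-50,0,0,0],[42,0,0,-80,0,0,0]]]';  python3 - <<'E'
from h import *
snap('wrist','w13');print(segs('w13')['brass'],proj('w13',(.574,-.0271,.203)));print(delta([.4624,-.415,.2],down(-90.7)))
E
```

```text
clock: 38.0
tool_pos: [0.5723, -0.0285, 0.2046]
tcp_rot: [0.001, 1.0, -0.006, 0.001]
force: [-1.0, -0.1, -0.9]
width: 0.0285
grip_force: 40.1
clock: 39.0
tool_pos: [0.5732, -0.0272, 0.2876]
tcp_rot: [0.001, 1.0, -0.005, 0.002]
force: [-0.4, 0.2, -0.9]
width: 0.0418
grip_force: 0.0
[([254.5, 212.6], 626), ([498.3, 231.9], 381)] [[252.63859528 212.23598538]]
(array([-108.8,  388.6,   90.4]), array([ 0.1, -0.5,  0.1]))
```

```bash
python3 -m creep '[[[60,-15,55,0,0,0,0],[60,-31,110,0,0,0,0],[60,-46,165,0,0,0,0],[60,-62,220,0,0,0,0],[60,-77,275,20,0,0,0],[60,-92,330,60,0,0,0],[60,-108,388,85,0,0,0],[60,-108,388,85,0,0,0]]]' 40;python3 -m creep '[[[60,0,0,0,0,0,0],[60,0,0,0,0,0,0]]]' 40;python3 - <<'E'
from h import *
snap('wrist','w14');snap('top','t14');print(delta([.4624,-.415,.029],down(-90.7)));print(proj('w14',(.4624,-.415,.036)),segs('w14')['brass'],[x for x in segs('t14')['brass'] if x[0][0]>320])
im=cv2.imread('pics/w14.png')
E
```

```text
clock: 40.05
tool_pos: [0.4568, -0.418, 0.1988]
tcp_rot: [0.001, 1.0, -0.009, -0.001]
force: [0.3, 0.6, 1.5]
width: 0.06
grip_force: 0.0
clock: 40.3
tool_pos: [0.4626, -0.4126, 0.2013]
tcp_rot: [0.001, 1.0, -0.004, 0.002]
force: [-0.2, 0.4, 0.8]
width: 0.0601
grip_force: 0.0
(array([ -0.9,   2.3, 172.4]), array([ 0.1, -0.2,  0.3]))
[[255.34404834 184.784188  ]] [([253.2, 178.3], 414)] [([375.3, 212.7], 47)]
```

```bash
python3 -m creep '[[[60,-1,2,50,0,0,0],[60,-1,2,110,0,0,0],[60,-1,2,155,0,0,0],[60,-1,2,170.5,0,0,0],[60,-1,2,170.5,0,0,0],[20,-1,2,170.5,0,0,0],[20,-1,2,170.5,0,0,0],[20,-1,2,170.5,0,0,0]]]' 40; python3 -m creep '[[[20,0,0,0,0,0,0],[20,0,0,0,0,0,0],[20,0,0,-60,0,0,0],[20,0,0,-120,0,0,0],[20,0,0,-180,0,0,0],[20,0,0,-230,0,0,0],[20,20,-50,-235,0,0,0],[20,40,-100,-235,0,0,0]]]' 40;python3 - <<'E'
from h import *
print(delta([.626,-.0277,.2],down(-90.7)))
E
```

```text
clock: 41.4
tool_pos: [0.4616, -0.4168, 0.0323]
tcp_rot: [0.002, 1.0, -0.005, 0.003]
force: [-0.7, 1.7, 7.6]
width: 0.0263
grip_force: 39.7
clock: 42.4
tool_pos: [0.5012, -0.316, 0.267]
tcp_rot: [0.001, 1.0, -0.006, 0.003]
force: [1.5, 0.6, -1.6]
width: 0.0265
grip_force: 40.1
(array([ 121. , -289.9,   67. ]), array([ 0.1, -0.3,  0. ]))
```

```bash
python3 -m creep '[[[20,25,-55,0,0,0,0],[20,48,-110,0,0,0,0],[20,70,-165,0,0,0,0],[20,95,-220,0,0,0,0],[20,121,-275,0,0,0,0],[20,121,-290,0,0,0,0],[20,121,-290,0,0,0,0],[20,121,-290,30,0,0,0]]]' 40
python3 - <<'E'
from h import *
print(delta([.626,-.0277,.2],down(-90.7)))
E
python3 -m creep '[[[20,0,-1,25,0,0,0],[20,0,-1,35,0,0,0],[20,0,-1,37,0,0,0],[20,0,-1,37,0,0,0],[42,0,-1,37,0,0,0],[42,0,-1,37,0,0,0],[42,0,-1,37,0,0,0],[42,0,-1,-45,0,0,0]]]';  python3 - <<'E'
from h import *
snap('wrist','w15');print(segs('w15')['brass'],proj('w15',(.626,-.0277,.203)),proj('w15',(.574,-.0277,.203)));print(delta([.599,-.1178,.192],down(-90.7)))
E
```

```text
clock: 43.4
tool_pos: [0.6254, -0.0301, 0.2372]
tcp_rot: [0.001, 1.0, -0.006, 0.004]
force: [0.2, -0.2, -1.5]
width: 0.0265
grip_force: 40.0
(array([ 0.3, -2.4, 37.2]), array([ 0.1, -0.4,  0. ]))
clock: 44.4
tool_pos: [0.6226, -0.0252, 0.2574]
tcp_rot: [0.001, 1.0, -0.004, -0.002]
force: [1.9, 1.1, 1.2]
width: 0.0418
grip_force: 0.0
[([256.7, 216.1], 543), ([257.3, 284.7], 1014)] [[256.44998921 224.45947358]] [[256.91983249 290.87654419]]
(array([-27.1,  90.8,  76.3]), array([ 0.1, -0.5,  0.1]))
```

Both nuts are in the pan. Now grip the handle and tip.

```bash
python3 -m creep '[[[30,0,0,-20,0,0,0],[30,-27,50,-20,0,0,0],[30,-27,89,-20,0,0,0],[30,-27,89,-20,0,0,0],[30,-27,89,0,0,0,0]]]' 40;python3 - <<'E'
from h import *
print(delta([.599,-.1178,.192],down(-90.7)))
E
```

```text
clock: 45.08
tool_pos: [0.5976, -0.1147, 0.2607]
tcp_rot: [0.001, 1.0, -0.005, 0.002]
force: [0.6, 0.4, -0.7]
width: 0.0299
grip_force: 0.0
(array([ 1.1,  2.9, 68.7]), array([ 0.1, -0.3,  0.2]))
```

```bash
python3 -m creep '[[[30,1,3,35,0,0,0],[30,1,3,60,0,0,0],[30,1,3,68,0,0,0],[30,1,3,69,0,0,0],[4,1,3,69,0,0,0],[4,1,3,69,0,0,0],[4,1,3,69,0,0,0],[4,1,3,69,0,0,0]]]' 40
python3 -m creep '[[[4,0,-1,-13,0,0,0],[4,0,-5,-26,0,0,0],[4,0,-9,-39,0,0,0],[4,0,-14,-51,0,0,0],[4,0,-20,-63,0,0,0],[4,0,-27,-74,0,0,0],[4,0,-35,-85,0,0,0],[4,0,-44,-95,0,0,0]]]' 40;python3 -m creep '[[[4,0,-10,-9,0,0,0],[4,0,-20,-17,0,0,0],[4,0,-32,-24,0,0,0],[4,0,-43,-30,0,0,0],[4,0,-53,-34.5,0,0,0],[4,0,-53,-34.5,0,0,0],[4,0,-53,-34.5,0,0,0],[4,0,-53,-34.5,0,0,0]]]' 40
python3 -m creep '[[[4,0,0,0,0,0,0],[4,0,0,0,0,0,0],[4,0,0,0,0,0,0],[4,0,10,4.5,0,0,0],[4,0,21,10.5,0,0,0],[4,0,33,17.5,0,0,0],[4,0,43,25.5,0,0,0],[4,0,53,34.5,0,0,0]]]' 40;python3 -m creep '[[[4,0,9,10,0,0,0],[4,0,17,21,0,0,0],[4,0,24,32,0,0,0],[4,0,30,44,0,0,0],[4,0,35,56,0,0,0],[4,0,39,69,0,0,0],[4,0,43,82,0,0,0],[4,0,44,95,0,0,0]]]' 40;python3 -m creep '[[[4,0,0,0,0,0,0],[4,0,0,0,0,0,0],[30,0,0,0,0,0,0],[30,0,0,0,0,0,0],[30,0,0,0,0,0,0],[30,0,0,-40,0,0,0],[30,0,0,-100,0,0,0],[30,0,0,-140,0,0,0]]]' 40
python3 - <<'E'
from h import *
snap('wrist','w16');print(segs('w16')['brass'],delta([.599,-.1178,.332],down(-90.7)))
from fit import *
f.x[:2]+=[.001,.002];W=model(f.x)[0]
x,y,yaw=f.x[:3]
for b,_ in segs('w16')['brass']:
    p=atz('w16',b,.06);c,s=np.cos(yaw),np.sin(yaw);d=p[:2]-[x,y];print(b,(c*d[0]+s*d[1]).round(3),(-s*d[0]+c*d[1]).round(3))
E
```

```text
clock: 46.08
tool_pos: [0.5985, -0.1186, 0.1924]
tcp_rot: [0.001, 1.0, -0.005, 0.002]
force: [-0.1, -1.7, 6.2]
width: 0.0081
grip_force: 39.4
clock: 47.08
tool_pos: [0.5989, -0.0766, 0.288]
tcp_rot: [0.003, 1.0, -0.006, 0.003]
force: [3.5, -8.8, 4.3]
width: 0.008
grip_force: 39.2
clock: 48.08
tool_pos: [0.5995, -0.0239, 0.3235]
tcp_rot: [0.002, 1.0, -0.006, 0.003]
force: [-1.0, -8.1, 16.2]
width: 0.008
grip_force: 41.5
clock: 49.08
tool_pos: [0.5989, -0.0756, 0.2875]
tcp_rot: [0.002, 1.0, -0.005, 0.003]
force: [2.8, -2.9, 4.6]
width: 0.008
grip_force: 41.6
clock: 50.08
tool_pos: [0.5984, -0.1185, 0.191]
tcp_rot: [0.001, 1.0, -0.005, 0.002]
force: [5.3, -3.2, 0.9]
width: 0.008
grip_force: 44.5
clock: 51.08
tool_pos: [0.5977, -0.1181, 0.3341]
tcp_rot: [0.001, 1.0, -0.005, 0.002]
force: [0.4, 0.1, -0.0]
width: 0.0303
grip_force: 0.0
[([91.3, 160.3], 772)] (array([-0. , -1. ,  6.7]), array([ 0.1, -0.5,  0.1]))
[91.3, 160.3] 0.003 -0.061
```

Run:
```python
from h import *
print(grasp([.403,.0756,.180],tool(-90.7,20),130))
```

```text
(array([-151.6, -193. ,   29. ]), array([ -0.1, -20.5,   0.1]))
```

```bash
python3 -m creep '[[[60,-45,-40,0,0,-8,0],[60,-90,-90,0,0,-16,0],[60,-130,-140,0,0,-20.5,0],[60,-152,-190,10,0,-20.5,0],[60,-152,-193,29,0,-20.5,0],[60,-152,-193,29,0,-20.5,0],[60,-152,-193,29,0,-20.5,0],[60,-152,-193,29,0,-20.5,0]]]' 40
python3 - <<'E'
from h import *
print(grasp([.403,.0756,.180],tool(-90.7,20)),robot.state()['qpos'])
E
```

```text
clock: 52.12
tool_pos: [0.4482, 0.075, 0.3023]
tcp_rot: [0.0, 0.984, -0.006, -0.176]
force: [0.6, 1.4, -1.0]
width: 0.06
grip_force: 0.0
(array([  0. ,  -0.3, 124.4]), array([-0.1,  0.3, -0. ])) [-1.12768982  0.25583925  1.10205605  1.66694535 -0.23160134  1.71682049
 -1.57389018]
```

```bash
python3 -m creep '[[[60,0,0,50,0,0,0],[60,0,0,95,0,0,0],[60,0,0,122,0,0,0],[60,0,0,122,0,0,0],[15,0,0,122,0,0,0],[15,0,0,122,0,0,0],[15,0,0,122,0,0,0],[15,0,0,122,0,0,0]]]' 40; python3 -m creep '[[[15,13,0,-5,0,0,0],[15,27,0,-10,0,0,0],[15,41,0,-15,0,0,0],[15,54,0,-20,0,0,0],[15,66,0,-24,0,0,0],[15,72,0,-26,0,0,0],[15,72,0,-26,0,0,0],[15,72,0,-26,0,0,0]]]' 40
```

```text
clock: 53.12
tool_pos: [0.4063, 0.0758, 0.1885]
tcp_rot: [0.0, 0.984, -0.005, -0.176]
force: [1.2, -4.7, 5.5]
width: 0.0187
grip_force: 38.9
clock: 54.12
tool_pos: [0.4814, 0.0749, 0.1884]
tcp_rot: [0.0, 0.984, -0.005, -0.178]
force: [-6.7, -3.7, 13.5]
width: 0.0188
grip_force: 40.2
```

```bash
python3 -m creep '[[[15,4,0,-1.5,0,0,0],[15,4,0,-1.5,0,0,0],[15,4,0,-1.5,0,0,0],[15,6,0,-2,0,0,0],[15,6,0,-2,0,0,0]]]' 40; python3 -m creep '[[[40,0,0,0,0,0,0],[40,0,0,0,0,0,0],[40,0,0,0,0,0,0],[40,0,0,-60,0,0,0],[40,0,0,-120,0,0,0],[40,0,0,-160,0,0,0]]]' 40;python3 - <<'E'
from h import *
from fit import *
f.x[:2]+=[.001,.002];x,y,yaw,th,g,b=f.x;W=model(f.x)[0]
snap('wrist','w17')
for b in(1.03,.9,.7,.5,.3,.15,0): print(b,W([-.145,.055+.088*np.cos(b),.155+.088*np.sin(b)]).round(4))
# approach over ball: closed fingers
print(delta(W([-.145,.105,.32]),down(-90.7)))
E
```

```text
clock: 54.75
tool_pos: [0.4818, 0.0748, 0.1882]
tcp_rot: [-0.0, 0.983, -0.006, -0.185]
force: [-33.8, -2.5, 27.3]
width: 0.0187
grip_force: 40.5
clock: 55.5
tool_pos: [0.5448, 0.0756, 0.3391]
tcp_rot: [0.0, 0.984, -0.005, -0.175]
force: [0.1, -0.3, 0.1]
width: 0.04
grip_force: 0.0
1.03 [0.46   0.2747 0.2304]
0.9 [0.4601 0.2841 0.2239]
0.7 [0.4603 0.2967 0.2117]
0.5 [0.4604 0.3066 0.1972]
0.3 [0.4605 0.3135 0.181 ]
0.15 [0.4605 0.3164 0.1682]
0 [0.4606 0.3174 0.155 ]
(array([ -75.2, -203.3,   51. ]), array([ 0.1, 20. ,  0.2]))
```

Gate against its stop (34 N), fully shut. Now for the brake lever: pinch the ball along the hinge axis and follow its arc down.

```bash
python3 -m creep '[[[50,-20,-50,10,0,5,0],[50,-40,-110,20,0,13,0],[50,-60,-160,30,0,20,0],[50,-75,-203,40,0,20,0],[50,-75,-203,40,0,20,0],[50,-75,-203,40,0,20,0]]]' 40; python3 -m creep '[[[50,0,0,0,0,0,-10],[50,0,0,0,0,0,-20],[50,0,0,0,0,0,-30],[50,0,0,0,0,0,-40],[50,0,0,0,0,0,-50],[50,0,0,0,0,0,-60],[50,0,0,0,0,0,-70],[50,0,0,0,0,0,-80]]]' 40;python3 - <<'E'
from h import *
print(grasp([.46,.2747,.2304],down(-.7),60))
E
```

```text
clock: 56.3
tool_pos: [0.4604, 0.2812, 0.3246]
tcp_rot: [0.001, 1.0, -0.003, -0.003]
force: [1.1, -0.4, 0.4]
width: 0.0502
grip_force: 0.0
clock: 57.3
tool_pos: [0.4632, 0.2767, 0.3248]
tcp_rot: [-0.001, 0.769, 0.64, -0.003]
force: [-0.0, 0.1, 0.1]
width: 0.05
grip_force: 0.0
(array([-2.5, -2.6, 28.4]), array([-0.3,  0.2, -9.8]))
```

```bash
python3 -m creep '[[[50,-2.5,-2.6,0,0,0,-9.8],[50,-2.5,-2.6,28,0,0,-9.8],[50,-2.5,-2.6,28,0,0,-9.8]]]' 40
python3 - <<'E'
from h import *
print(grasp([.46,.2747,.2304],down(-.7)));snap('wrist','w18')
im=cv2.imread('pics/w18.png');g=im.max(2);print(proj('w18',(.46,.2747,.2304)),proj('w18',(.46,.2747,.2424)))
t=snap('top','t18')
K=cv2.resize(im[:,100:412],(390,480));
cv2.imwrite('pics/v18.png',K)
m=(g<45).astype(np.uint8)
c=cv2.HoughCircles(cv2.medianBlur(g,5),cv2.HOUGH_GRADIENT,1,60,param1=80,param2=18,minRadius=15,maxRadius=45);print(None if c is None else c[0][:6].round())
E
```

```text
clock: 57.68
tool_pos: [0.4588, 0.2747, 0.2955]
tcp_rot: [-0.001, 0.713, 0.701, -0.005]
force: [0.0, -0.5, -0.4]
width: 0.05
grip_force: 0.0
(array([ 0.3,  1.6, 59.1]), array([-0.4,  0.3, -0.3]))
[[255.40852762 220.63978994]] [[255.37740619 227.93396543]]
[[256. 222.  17.]
 [382. 252.  44.]
 [414. 180.  42.]
 [354. 174.  41.]]
```

```bash
python3 -m creep '[[[50,0,1.5,35,0,0,0],[50,0,1.5,59,0,0,0],[50,0,1.5,59,0,0,0],[50,0,1.5,59,0,0,0],[15,0,1.5,59,0,0,0],[15,0,1.5,59,0,0,0],[15,0,1.5,59,0,0,0],[15,0,1.5,59,0,0,0]]]' 50; python3 -m creep '[[[15,9,0,6.5,0,0,0],[15,16,0,12,0,0,0],[15,22,0,19,0,0,0],[15,28,0,26,0,0,0],[15,32,0,33,0,0,0]]]' 50;python3 -m creep '[[[15,4,0,8,0,0,0],[15,7,0,16,0,0,0],[15,9.5,0,29,0,0,0],[15,10.5,0,42,0,0,0],[15,10.5,0,46,0,0,0],[15,10.5,0,46,0,0,0]]]' 50
```

```text
clock: 58.78
tool_pos: [0.46, 0.2779, 0.2386]
tcp_rot: [-0.001, 0.712, 0.703, -0.002]
force: [1.1, 1.4, 6.1]
width: 0.021
grip_force: 48.7
clock: 59.4
tool_pos: [0.4604, 0.3117, 0.206]
tcp_rot: [-0.002, 0.711, 0.703, -0.0]
force: [1.2, 7.9, 8.8]
width: 0.0208
grip_force: 48.5
clock: 60.15
tool_pos: [0.4603, 0.3268, 0.1607]
tcp_rot: [-0.003, 0.71, 0.705, 0.003]
force: [6.1, 21.5, 2.9]
width: 0.0204
grip_force: 51.1
```

```bash
python3 -m creep '[[[15,-5,0,3,0,0,0],[15,-5,0,6,0,0,0],[15,-5,0,9,0,0,0],[15,-5,0,9,0,0,0]]]' 50; python3 -m creep '[[[45,-5,0,0,0,0,0],[45,-5,0,0,0,0,0],[45,-5,0,0,0,0,0],[45,-5,0,-60,0,0,0],[45,-5,0,-120,0,0,0],[45,-5,0,-120,0,0,0]]]' 50;python3 - <<'E'
from h import *
from fit import *
f.x[:2]+=[.001,.002];W=model(f.x)[0]
snap('wrist','w19');snap('scene','s19');snap('top','t19')
for b in(.2,.1,0): 
    p=W([-.145,.055+.088*np.cos(b),.155+.088*np.sin(b)]);print(b,proj('w19',p).round(1),proj('s19',p).round(1),proj('t19',p).round(1))
g=cv2.imread('pics/w19.png').max(2)
c=cv2.HoughCircles(cv2.medianBlur(g,5),cv2.HOUGH_GRADIENT,1,60,param1=80,param2=18,minRadius=10,maxRadius=25);print(None if c is None else c[0][:6].round())
E
```

```text
clock: 60.65
tool_pos: [0.4603, 0.3184, 0.1509]
tcp_rot: [-0.002, 0.71, 0.704, 0.0]
force: [6.8, 12.6, -1.5]
width: 0.0189
grip_force: 49.8
clock: 61.4
tool_pos: [0.4618, 0.3105, 0.2739]
tcp_rot: [-0.002, 0.712, 0.702, 0.001]
force: [-0.3, 0.7, -0.0]
width: 0.0454
grip_force: 0.0
0.2 [[251.5 197.9]] [[186.5 174.9]] [[171.1 214.2]]
0.1 [[251.6 193.1]] [[186.4 176.8]] [[171.2 214.3]]
0 [[251.7 189.6]] [[186.5 178.9]] [[171.6 214.4]]
[[252. 196.  15.]]
```

```bash
python3 -m creep '[[[0,6,0,0,0,0,0],[0,6,0,0,0,0,0],[0,6,0,30,0,0,0],[0,6,0,60,0,0,0],[0,6,0,72,0,0,0],[0,6,0,79,0,0,0],[0,6,0,79,0,0,0]]]' 50; python3 -m creep '[[[0,0,0,2,0,0,0],[0,0,0,4,0,0,0],[0,0,0,4,0,0,0]]]';python3 -m creep '[[[0,0,0,3,0,0,0],[0,0,0,5,0,0,0],[0,0,0,5,0,0,0]]]'
```

```text
clock: 62.42
tool_pos: [0.4596, 0.3157, 0.1917]
tcp_rot: [-0.002, 0.712, 0.702, -0.003]
force: [-3.5, -1.1, 6.0]
width: 0.0001
grip_force: 3.0
clock: 62.8
tool_pos: [0.46, 0.3158, 0.1905]
tcp_rot: [-0.003, 0.712, 0.702, -0.002]
force: [-14.9, -8.2, 37.8]
width: 0.0003
grip_force: 19.0
clock: 63.18
tool_pos: [0.4606, 0.3159, 0.1893]
tcp_rot: [-0.004, 0.712, 0.702, -0.002]
force: [-29.9, -19.5, 79.0]
width: -0.0003
grip_force: 40.4
```

Brake pressed onto its stop: 79 N with no further travel. Retreat, then check the chute through the pan mouth from the same pose as before.

```bash
python3 -m creep '[[[0,0,0,-60,0,0,0],[30,0,0,-120,0,0,0],[30,0,0,-170,0,0,10],[30,-50,20,-200,0,0,20],[30,-100,40,-200,0,0,30],[30,-150,60,-200,0,0,40],[30,-200,80,-200,0,0,50],[30,-250,100,-200,0,0,60]]]' 40
python3 - <<'E'
from h import *
print(delta([.598,-.118,.334],down(-90.7)))
E
```

```text
clock: 64.18
tool_pos: [0.558, 0.0631, 0.3826]
tcp_rot: [-0.0, 0.968, 0.25, -0.002]
force: [0.6, 0.2, -0.7]
width: 0.0299
grip_force: 0.0
(array([-52.4, 177.9,  48.5]), array([-0. ,  0.3, 29.7]))
```

```bash
python3 -m creep '[[[30,-15,55,0,0,0,10],[30,-30,110,20,0,0,20],[30,-48,165,45,0,0,29],[30,-52,178,48,0,0,29.5],[30,-52,178,48,0,0,29.5],[30,-52,178,48,0,0,29.5],[30,-52,178,48,0,0,29.5]]]' 40
python3 - <<'E'
from h import *
snap('wrist','w20');snap('scene','s20');snap('top','t20')
print(segs('w20')['brass'],segs('t20')['brass'])
x=cv2.imread('pics/s20.png')[110:270,140:340];w=cv2.imread('pics/w20.png')
w2=w[60:290,0:300]
cv2.imwrite('pics/v20.png',np.hstack([cv2.resize(x,(400,320),interpolation=2),cv2.resize(w2,(400,320),interpolation=2)]))
E
```

```text
clock: 65.05
tool_pos: [0.5991, -0.1145, 0.3342]
tcp_rot: [0.001, 1.0, -0.001, -0.003]
force: [-1.1, 0.1, 0.4]
width: 0.0298
grip_force: 0.0
[] [([133.0, 50.7], 311), ([98.5, 164.2], 125), ([226.5, 171.9], 31)]
```

View pics/v20.png

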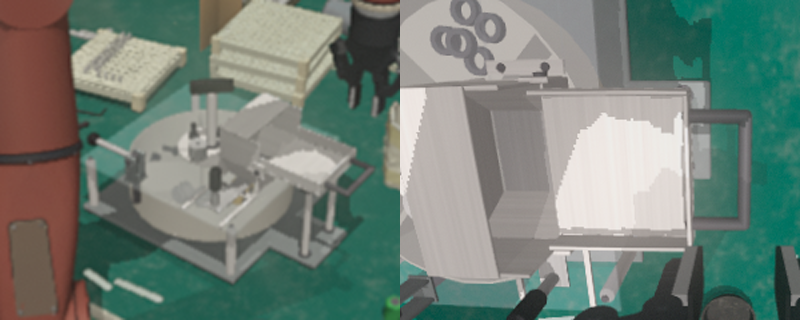

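The final view shows the pan empty and level at (620,165), and the gate closed with nothing in the chute at (520,165). The lever is lying down at (95,140). Handing in.

```bash
python3 -c "
from workcell import robot
print(robot.hand_in())"
```

```text
the job is handed in; nothing more can be done
None
```

I tipped both steel weights and both brass nuts into their bays, left the pan level, shut the gate, pressed the brake lever onto its stop and handed in at about 65 s; no verdict came back, and I could not see the parts inside the bays under the hood, only that the pan and chute are empty.

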